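# Wind the support jack up under a clamped tube with its crank

### The job

The dark tube in the clamp is about to be sawn and its free end needs support: set the loose crank gently and fully down on the square head of the jack's screw, then wind it clockwise by its handle until the V-shaped saddle comes up and bears snugly on the underside of the tube. Feel for it: stop as soon as the crank clearly stiffens, with the saddle pressing about 30 N (three kilos), so that the tube is carried but not forced out of line. Then let go, leaving the crank on the screw and the other things on the bench where they are.

Things in the scene. Friction and masses are not known exactly. Their poses are not given: they have to be found in the camera images.
- jack: the fixture, bolted down: grey base plate 138 x 236 x 12 mm carrying a twin-rod screw jack and, 112 mm to its +y side, a dark clamp post 158 mm high. Origin: on the bench top under the screw's axis; z up, y along the tube. The jack's head plate (46 x 100 mm, x by y) ends 162 mm above the bench
- drive_seat (a point): centre of the top face of the round collar (30 mm across) at the foot of the screw's square head, 168 mm above the bench: the underside of the crank's hub comes to rest here. The frame turns with the screw: x and y are square to the flats of the head, z up. The steel head is 14 mm square and 24.5 mm high; its top 4.5 mm taper to 9 mm square
- head_top (a point): centre of the top of the screw's square head, 192.5 mm above the bench; same axes as drive_seat. Clockwise from above lifts the saddle, 24 mm a turn. The screw is stiff: about 0.24 N m, so some 5 N on the crank's handle while it turns, fading by half or more within moments of stopping. It stays where it is left under loads up to 50 N; stops limit it to 2.5 turns in all
- crank: the loose dark steel crank, 0.26 kg, lying flat beside the jack, handle up. Origin: middle of the hub's underside, at the socket's mouth; z up, arm along +x. Hub 28 mm square (sides along x and y), 38 mm high, with a 15.6 mm square socket 28 mm deep in its underside: fits the head four ways with 0.8 mm play a side. Arm 18 mm wide, 12 mm high. To carry it, hold the hub across the arm (along y)
- crank_grip (a point): centre of the crank's handle: a black upright sleeve, 22 mm across, that spins freely on its pin, from 25 to 78 mm above the crank's underside. This point is 57 mm above the underside, on the sleeve's axis, which stands 50 mm from the hub's axis along the crank's +x. Its frame spins with the sleeve, z up
- saddle: the dark steel V-saddle (44 mm along x, 24 mm along y) on the jack's rising carriage, 62 mm to the -x side of the screw's axis. Origin: the bottom line of the V at mid width; its faces rise at 30 degrees, so the tube (15 mm radius) touches when its axis here is 17.3 mm above this point. It starts 52 to 60 mm above the bench
- clamp: the aluminium clamp head, 52 x 36 mm (x by y), 50 mm high, fixed on its post, holding the dark tube (30 mm across, 150 mm long). Origin: middle of the bore, 112 mm along the jack's +y from the saddle. The tube runs from here towards -y, over the saddle. Once the saddle touches, its push on the tube grows about 45 N per mm of lift (13 mm of handle travel)
- bore_mouth (a point): where the tube leaves the clamp, on the bore's axis, towards the saddle. The tube is not dead level: it droops or rises up to 3.2 degrees, so over the saddle its height may differ by up to 6.2 mm either way from the bore's, which these readings do not show: contact must be felt. Each 10 N of push adds about 0.8 N to the tangential force on the turning handle
- bolt_a: bystander: socket cap screw, 11 x 24 mm, standing on its head on the base plate
- bolt_b: bystander: another such screw beside it
- packer: bystander: pine block 44 x 100 x 19 mm at the front left corner of the bench. Along the left edge, from x = 0.41 m on, the tall blue steel frame stands at y = 0.38 to 0.44 m: draw the arm in before swinging past it
- square: bystander: engineer's square 187 x 100 x 19 mm
- tape: bystander: pocket tape measure 36 x 74 x 62 mm
- felt_pen: bystander: marker pen 19 x 137 mm
- adapter: bystander: polished adapter, 43 mm across, 36 mm high
- ring: bystander: split clamp collar 36 x 44 x 22 mm
- offcut: bystander: short alloy tube, 25 mm across, 75 mm long

How it is judged:
By the outcome, as a careful person would: the job done as asked, in the order asked, and still so for the second after the job is handed in, with the robot touching nothing.
It also fails if it takes over 72 s, if anything falls off the work surface, if the arm or the gripper's body presses on something with over 40 N, if the wrist force passes 120 N, or if a joint passes its speed limit or range.

### The arm

A 7-joint arm with a two-finger parallel gripper is mounted at the origin on a cart in front of the work surface, level with it; the furniture and walls round the work are solid. World frame = base frame: x ahead of the robot, y to its left, z up, the work surface at z = 0. Lengths are in m, angles in rad, forces in N, time in s.
With the tool pointing down it reaches from about 0.425 to 0.875 m from the base axis. Payload 4.7 kg.
Tool frame: the origin (TCP) lies between the finger pads; the fingertips stand 25 mm ahead of it and the grasp point (between the pads) lies 6 mm ahead of it (manip.tip_reach is the distance from the TCP to the fingertips, in m); z points along the fingers, y is the direction in which the jaws open and shut (so a half turn about z gives the same grasp; the last joint's range is limited). The gripper opens to 85 mm and grips with 20 to 120 N. Pads are 22 mm wide; open, the fingers measure 114 mm over their backs; the gripper's body (76 mm by 85 mm) begins 54 mm behind the grasp point. The pads swing forward as they close: fully open they stand 13 mm farther back than shut.
Start: joints at [1.246, 0.321, -0.07, 1.45, 0.023, 1.371, -0.057], TCP at [0.216, -0.613, 0.256] pointing down, gripper open.
Joint ranges: [-2.86, 2.86], [-0.3, 2.09], [-1.38, 1.24], [0.06, 2.45], [-1.56, 4.7], [0.09, 2.05], [-2.69, 2.69]. Speed limits (rad/s): [2.57, 2.57, 3.14, 3.14, 3.14, 3.14, 3.14].

### API

Orientations are given as a unit quaternion [x, y, z, w].
In Python, from plant import manip, optics, order gives the robot as it stands.
- The arm moves only by the tool servo_tool, never from a script. Its argument "steps" is a list that holds one entry, the list of rows, each a list of 7 numbers: the shift along the tool's x, y, z in cm, then the turn, a rotation vector about the tool's x, y, z in rad, then the finger opening in cm, from 0 to 8.54. In form: [[[dx, dy, dz, wx, wy, wz, grip], ...]]. A call has 1 to 20 rows; each row is the pose to reach, as a shift and turn from the pose commanded when the call began, along the tool's axes at that moment; what a row does not reach only later rows make up. A row lasts 1/8 s, in which the tool goes at most 62.5 mm and 10.7 degrees, less where a joint would pass 70% of its speed; a pose out of reach is approached as far as the arm can. A call with a gripper value outside its range is refused whole. The fingers move at their own pace and stop on an object; "newtons" is the grip in N (left out, the last holds). Time passes only in rows, so rows that repeat a pose let the fingers close. It gives the time, the measured TCP pose, the force and the opening at its end, in the units of the state.
- manip.sense(): the state, without advancing time (a new reading comes with each control period).
- optics.camera(name): name is "scene" or "top" or "wrist"; returns the picture (480x640x3 uint8, blue, green, red); there is no depth.
- optics.camera_info(name): a dict with "intrinsics" (3x3 intrinsics, pixels), "dist_coeffs" ([k1, k2, p1, p2, k3] as OpenCV has them; the pictures are not rectified), "world_to_cam" (4x4, takes a point from world to camera coordinates); the wrist camera has in their place "tool_from_camera" (4x4, takes a point from camera to tool coordinates, whose origin is the TCP and whose axes are the flange's). Camera axes: x right, y down, z forward; pixel columns grow to the right and rows downward; lengths in m; the calibration is good to about 2 mm. A picture is of the moment at which its call begins: read the wrist's pose just before it. camera_info takes no time and is no camera call.
- order.hand_in(): hands the job in, once; it reports no verdict.
The state is a dict: "time_s": time; "joint_pos": joint angles; "joint_vel": joint speeds; "tau": joint torques, N m; "position": TCP position; "tool_rot": TCP orientation; "ft_force": force on the tool from outside, world axes, zero at the start; "wrist_torque": the same for the moment, N m; "opening": finger opening in m.
Only numpy, scipy, OpenCV 4.12 (cv2) and the standard library are available. Lean on these libraries where they do the work, as an engineer would, in place of code of your own. Each camera call takes 0.05 s, during which the arm holds its last target. There are 200 camera calls.

## Working session

There is one attempt and no reset: what is moved stays moved. The work goes in short steps, Python scripts to look and compute and a tool call to move; the robot and the scene stay as the last step left them, time stands still between calls to the robot, and variables do not carry over. Pictures are saved under pics/ and viewed, about 8 in all and at most 12, crops included, and the job is handed in when it is done.

Besides the shell and the picture viewer there is one more tool, called after "Call:" as name(argument=value, ...) on one line, values as JSON. servo_tool: Moves the arm, as the interface text tells. Its arguments: {"type":"object","properties":{"steps":{"type":"array","items":{"type":"array","items":{"type":"array","items":{"type":"number"}}}},"newtons":{"type":"number"}},"required":["steps"]}

```bash
mkdir -p pics; ls; python3 - <<'E'
from plant import manip, optics, order
import cv2
s=manip.sense(); print(s); print(manip.tip_reach)
for n in("scene","top","wrist"):
    cv2.imwrite(f"pics/{n}0.png",optics.camera(n)); print(n,optics.camera_info(n))
E
```

```text
pics
{'time_s': 0.0, 'joint_pos': array([ 1.24613269,  0.32181829, -0.07006348,  1.45167038,  0.02260665,
        1.37083105, -0.05689441]), 'joint_vel': array([ 0.00060791,  0.00051863,  0.00125617, -0.00010598,  0.00214928,
       -0.00018297, -0.0024913 ]), 'tau': array([-2.07463918e-04, -4.93580282e+01, -3.82143063e-01, -3.14326251e+01,
        1.28997245e-02,  1.13611721e-02, -2.48474879e-05]), 'position': array([ 0.21578381, -0.61260803,  0.25522869]), 'tool_rot': array([ 9.85687249e-01,  1.68581453e-01, -2.19219086e-04, -9.45171751e-04]), 'ft_force': array([-0.09725279,  0.35418631, -0.74893019]), 'wrist_torque': array([0.03252162, 0.05689826, 0.00127532]), 'opening': 0.0856188886134739}
0.025
scene {'intrinsics': array([[603.89124454,   0.        , 314.62803794],
       [  0.        , 603.89124454, 237.10818953],
       [  0.        ,   0.        ,   1.        ]]), 'dist_coeffs': array([-0.00214531,  0.        ,  0.        ,  0.        ,  0.        ]), 'world_to_cam': array([[ 0.97050316,  0.24106446,  0.00339786, -0.59046538],
       [ 0.15388804, -0.60856671, -0.77843756,  
[... 583 characters left out ...]
,  1.37574207],
       [ 0.        ,  0.        ,  0.        ,  1.        ]])}
wrist {'intrinsics': array([[399.91010776,   0.        , 320.37509702],
       [  0.        , 399.91010776, 240.1549172 ],
       [  0.        ,   0.        ,   1.        ]]), 'dist_coeffs': array([0.00035787, 0.        , 0.        , 0.        , 0.        ]), 'tool_from_camera': array([[ 2.73242575e-04, -9.44971016e-01, -3.27153947e-01,
         8.37689905e-02],
       [ 9.99999708e-01,  4.91523907e-04, -5.84536277e-04,
        -5.30710712e-04],
       [ 7.13173826e-04, -3.27153692e-01,  9.44970874e-01,
        -1.17851100e-01],
       [ 0.00000000e+00,  0.00000000e+00,  0.00000000e+00,
         1.00000000e+00]])}
```

View pics/scene0.png

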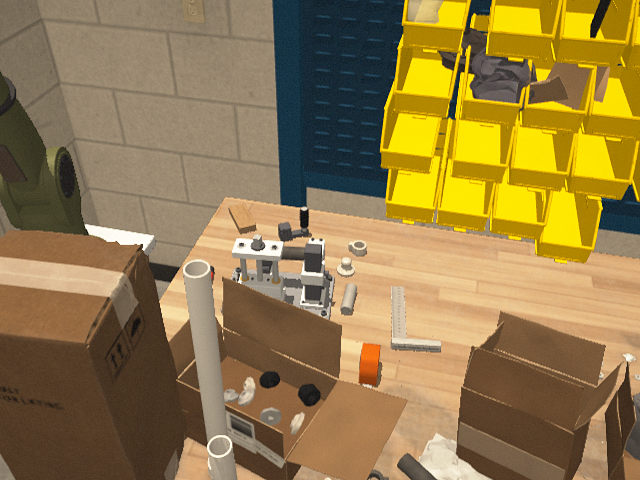

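View pics/top0.png

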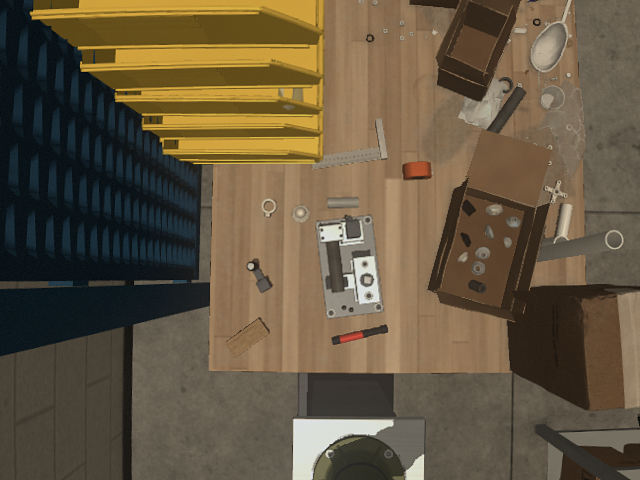

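The top view shows the jack at about (350,265), its screw head at (367,281), and the crank with handle at (252,266) and hub at (263,285). Next is an enlarged crop for accurate pixels.

```bash
python3 - <<'E'
import cv2,numpy as np
t=cv2.imread("pics/top0.png")
a=cv2.resize(t[245:305,235:295],None,fx=6.5,fy=6.5,interpolation=cv2.INTER_CUBIC)
b=cv2.resize(t[210:320,313:393],None,fx=5,fy=5,interpolation=cv2.INTER_CUBIC)
o=np.zeros((560,800,3),np.uint8);o[:390,:390]=a;o[:550,400:800]=b;cv2.imwrite("pics/crop0.png",o)
E
cat > h.py <<'E'
import numpy as np,cv2
from scipy.spatial.transform import Rotation as R
from plant import manip,optics,order
def ray(name,uv,pose=None):
    i=optics.camera_info(name)
    p=cv2.undistortPoints(np.array([[uv]],float),i["intrinsics"],i["dist_coeffs"])[0,0]
    d=np.array([p[0],p[1],1.])
    if name=="wrist":
        T=np.eye(4);T[:3,:3]=R.from_quat(pose[1]).as_matrix();T[:3,3]=pose[0]
        M=T@i["tool_from_camera"]
    else: M=np.linalg.inv(i["world_to_cam"])
    return M[:3,3],M[:3,:3]@d
def onz(name,uv,z,pose=None):
    o,d=ray(name,uv,pose); return o+d*(z-o[2])/d[2]
def proj(name,P,pose=None):
    i=optics.camera_info(name)
    if name=="wrist":
        T=np.eye(4);T[:3,:3]=R.from_quat(pose[1]).as_matrix();T[:3,3]=pose[0]
        W=np.linalg.inv(T@i["tool_from_camera"])
    else: W=i["world_to_cam"]
    return cv2.projectPoints(np.atleast_2d(np.array(P,float)),cv2.Rodrigues(W[:3,:3])[0],W[:3,3],i["intrinsics"],i["dist_coeffs"])[0][:,0]
def move(pos,yaw):
    """shift (cm, tool axes) and turn about tool z, tool down with tool x at world yaw"""
    s=manip.sense();q=R.from_quat(s["tool_rot"])
    # tool z down; x axis at yaw
    c,sn=np.cos(yaw),np.sin(yaw)
    T=R.from_matrix(np.array([[c,sn,0],[sn,-c,0],[0,0,-1]]))
    print("shift cm",np.round(q.inv().apply(np.array(pos)-s["position"])*100,2),"rotvec",np.round((q.inv()*T).as_rotvec(),3))
def yaw():
    q=R.from_quat(manip.sense()["tool_rot"]).as_matrix();return np.arctan2(q[1,0],q[0,0])
def snap(f):
    s=manip.sense();im=optics.camera("wrist");cv2.imwrite(f,im);np.savez(f[:-4],p=s["position"],q=s["tool_rot"])
def pose(f):
    d=np.load(f);return d["p"],d["q"]
E
```

```text
(no output)
```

View pics/crop0.png

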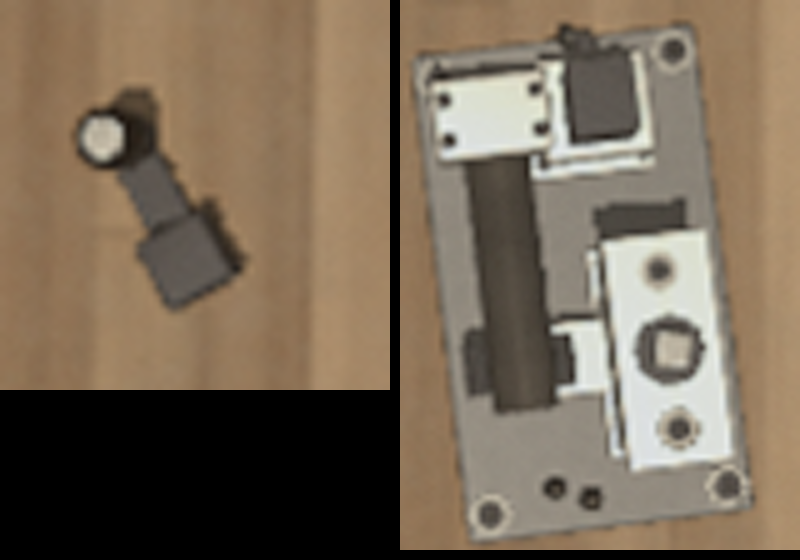

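```bash
python3 - <<'E'
from h import *
A=lambda x,y:(235+(x+.5)/6.5-.5,245+(y+.5)/6.5-.5); B=lambda x,y:(313+(x-400+.5)/5-.5,210+(y+.5)/5-.5)
hub=onz("top",A(188,260),.038);hd=onz("top",A(101,137),.08)
print("hub",hub,"handle",hd,"d",np.linalg.norm((hd-hub)[:2]),"yaw",np.degrees(np.arctan2(*(hd-hub)[1::-1])))
print("screw",onz("top",B(675,349),.1925),"collar",onz("top",B(670,349),.168))
c=[onz("top",B(*p),.012) for p in[(415,57),(692,25),(752,505),(470,540)]]
print(np.round(c,4))
for a,b in((3,0),(2,1)):
    d=c[b]-c[a];print("jack y dir deg",np.degrees(np.arctan2(d[1],d[0])),np.linalg.norm(d))
print("bore top corners",[np.round(onz("top",B(*p),.14),4) for p in((430,80),(545,68),(553,150),(440,162))])
print("yaw",np.degrees(yaw()))
move([hub[0]-.04,hub[1]-.04,.30],0)
for y in (-120,-60,0,60,120): print(y); move([hub[0],hub[1],.25],np.radians(y))
E
```

```text
hub [0.46900524 0.22691756 0.038     ] handle [0.51231877 0.25413681 0.08      ] d 0.05115612906980525 yaw 32.146233447391126
screw [ 0.48425661 -0.00547073  0.1925    ] collar [ 0.48416359 -0.00527655  0.168     ]
[[ 0.6229  0.1064  0.012 ]
 [ 0.6399 -0.0271  0.012 ]
 [ 0.4095 -0.0572  0.012 ]
 [ 0.3917  0.0776  0.012 ]]
jack y dir deg 7.115906481325273 0.23298629104569332
jack y dir deg 7.425190477351992 0.23230985137501287
bore top corners [array([0.6005, 0.0984, 0.14  ]), array([0.6063, 0.0481, 0.14  ]), array([0.5704, 0.0443, 0.14  ]), array([0.5646, 0.0936, 0.14  ])]
yaw 19.413197939896246
shift cm [ 46.68 -68.34  -4.35] rotvec [-0.001  0.     0.339]
-120
shift cm [ 51.78 -70.77   0.65] rotvec [-1.000e-03  2.000e-03  2.433e+00]
-60
shift cm [ 51.78 -70.77   0.65] rotvec [-1.000e-03  1.000e-03  1.386e+00]
0
shift cm [ 51.78 -70.77   0.65] rotvec [-0.001  0.     0.339]
60
shift cm [ 51.78 -70.77   0.65] rotvec [-0.001 -0.    -0.708]
120
shift cm [ 51.78 -70.77   0.65] rotvec [-1.000e-03 -1.000e-03 -1.756e+00]
```

```bash
python3 - <<'E'
from h import *
def tri(a,b):
    o1,d1=ray("scene",a);o2,d2=ray("top",b)
    s=np.linalg.lstsq(np.c_[d1,-d2],o2-o1,rcond=None)[0];p,q=o1+s[0]*d1,o2+s[1]*d2
    return np.round((p+q)/2,3),round(np.linalg.norm(p-q),3)
print("pipe",tri((198,268),(613,240)))
for a in((145,250),(20,233),(70,480),(180,440)):
  for b in((525,288),(640,290),(605,408),(510,330)): print(a,b,*tri(a,b))
for s in([.4,-.4,0],[.2,-.3,.35],[.3,-.2,.35],[.216,-.613,.3]): print(s,proj("top",s),proj("scene",s))
E
python3 -c "
import cv2
t=cv2.imread('pics/top0.png')[180:480,400:640];s=cv2.imread('pics/scene0.png')[200:480,0:240]
import numpy as np
o=np.zeros((600,800,3),np.uint8);o[:,:480][:600]=cv2.resize(t,(480,600));o[:373,480:]=cv2.resize(s,(320,373));cv2.imwrite('pics/c2.png',o)"
```

```text
pipe (array([ 0.557, -0.399,  0.462]), np.float64(0.007))
(145, 250) (525, 288) [ 0.449 -0.288  0.378] 0.051
(145, 250) (640, 290) [ 0.486 -0.42   0.496] 0.037
(145, 250) (605, 408) [ 0.36  -0.353  0.441] 0.19
(145, 250) (510, 330) [ 0.395 -0.258  0.342] 0.005
(20, 233) (525, 288) [ 0.389 -0.325  0.435] 0.212
(20, 233) (640, 290) [ 0.431 -0.446  0.525] 0.097
(20, 233) (605, 408) [ 0.282 -0.381  0.452] 0.028
(20, 233) (510, 330) [ 0.329 -0.296  0.395] 0.17
(70, 480) (525, 288) [ 0.397 -0.451  0.027] 0.167
(70, 480) (640, 290) [ 0.453 -0.58   0.245] 0.027
(70, 480) (605, 408) [ 0.268 -0.53   0.093] 0.165
(70, 480) (510, 330) [ 0.313 -0.424 -0.075] 0.101
(180, 440) (525, 288) [ 0.469 -0.39   0.048] 0.006
(180, 440) (640, 290) [ 0.513 -0.53   0.281] 0.101
(180, 440) (605, 408) [ 0.368 -0.472  0.199] 0.308
(180, 440) (510, 330) [ 0.402 -0.361 -0.02 ] 0.086
[0.4, -0.4, 0] [[521.76135244 314.63154754]] [[142.87487874 451.99172842]]
[0.2, -0.3, 0.35] [[532.14451943 434.84004642]] [[ 15.32776866 243.26008354]]
[0.3, -0.2, 0.35] [[479.76403983 381.37194146]] [[105.48948398 215.4545785 ]]
[0.216, -0.613, 0.3] [[672.50092517 414.67939981]] [[-118.53903275  435.36596492]]
```

View pics/c2.png

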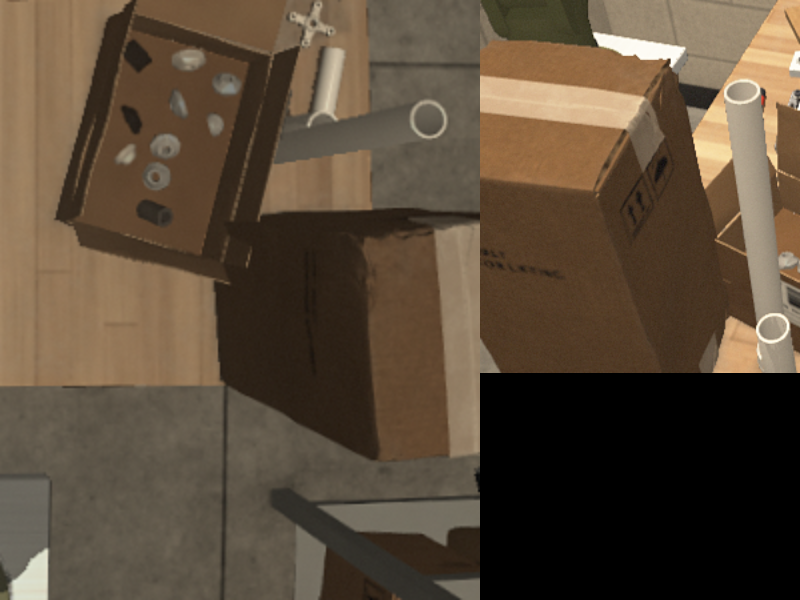

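```bash
python3 - <<'E'
from h import *
def tri(a,b):
    o1,d1=ray("scene",a);o2,d2=ray("top",b)
    s=np.linalg.lstsq(np.c_[d1,-d2],o2-o1,rcond=None)[0];p,q=o1+s[0]*d1,o2+s[1]*d2
    return np.round((p+q)/2,3),round(np.linalg.norm(p-q),3)
print(tri((139,246),(581,297)),tri((4,231),(587,410)))
for n,x,y in(("wp",.3,-.25),("hub",.43,.2)): move([x,y,.35],np.radians(90))
p=manip.sense();print(p["position"])
E
```

```text
(array([ 0.456, -0.353,  0.439]), np.float64(0.002)) (array([ 0.262, -0.366,  0.437]), np.float64(0.004))
shift cm [ 19.99 -31.43  -9.41] rotvec [-1.000e-03 -1.000e-03 -1.232e+00]
shift cm [ 47.21 -69.55  -9.35] rotvec [-1.000e-03 -1.000e-03 -1.232e+00]
[ 0.21586618 -0.61270077  0.25544712]
```

Call:
servo_tool(steps=[[[0,-7,-14.2,0,0,0,8.5],[0,-7,-14.2,0,0,0,8.5],[0,-7,-14.2,0,0,0,8.5],[0,-14,-28.5,0,0,0,8.5],[0,-14,-28.5,0,0,0,8.5],[0,-14,-28.5,0,0,0,8.5],[0,-14,-28.5,0,0,0,8.5]]])

```text
time_s: 1.02
position: [0.1694, -0.4805, 0.5448]
tool_rot: [0.986, 0.169, 0.001, 0.003]
ft_force: [0.7, -0.3, -0.4]
opening: 0.0852
```

Call:
servo_tool(steps=[[[11,-2.5,0,0,0,0,8.5],[22,-5,0,0,0,0,8.5],[22,-5,0,0,0,0,8.5],[22,-5,0,0,0,0,8.5],[32,-15,2,0,0,0,8.5],[42,-25.5,4.5,0,0,0,8.5],[42,-25.5,4.5,0,0,0,8.5],[42,-25.5,4.5,0,0,0,8.5],[53,-57,20,0,0,-0.22,8.5],[53,-57,20,0,0,-0.22,8.5],[53,-57,20,0,0,-0.22,8.5],[53,-57,20,0,0,-0.22,8.5],[53,-57,20,0,0,-0.22,8.5],[53,-57,34.5,0,0,-0.22,8.5],[53,-57,34.5,0,0,-0.22,8.5],[53,-57,34.5,0,0,-0.22,8.5],[53,-57,34.5,0,0,-0.22,8.5]]])

```text
time_s: 3.15
position: [0.4762, 0.2331, 0.1913]
tool_rot: [0.961, 0.278, -0.005, -0.001]
ft_force: [-0.3, -0.4, 1.1]
opening: 0.0849
```

```bash
python3 - <<'E'
from h import *
s=manip.sense();print(s["time_s"],s["position"],np.round(s["joint_pos"],2),np.degrees(yaw()),s["ft_force"])
snap("pics/w1.png")
p=pose("pics/w1.npz")
print(proj("wrist",[[.469,.227,.038],[.512,.254,.08]],p))
E
```

```text
3.15 [0.47624268 0.23311523 0.19129556] [ 0.34  0.22 -0.94  1.8   0.18  1.22 -1.66] 32.24242279187504 [-0.26575318 -0.37863978  1.13955817]
[[324.20348587 237.70741252]
 [325.008032   178.33419398]]
```

View pics/w1.png

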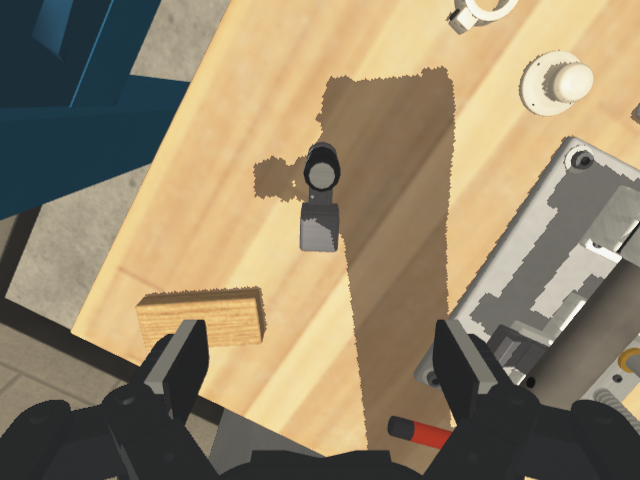

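```bash
python3 - <<'E'
from h import *
im=cv2.imread("pics/w1.png");g=cv2.cvtColor(im,cv2.COLOR_BGR2GRAY).astype(int)
print("col320",g[195:262,318]);
for r in(228,236,246): print(r,g[r,292:350])
p=pose("pics/w1.npz")
E
```

```text
col320 [ 72  72  72  72  72  72  72  72  72  70  65  63  65  65  64  65  66  69
  68  64  67  70  72  72  72  72  72  73 108 147 144 142 143 144 145 145
 143 142 144 143 142 142 142 141 139 139 137 138 138 139 140 138 135 135
 134 124 159 208 211 211 210 210 210 209 209 206 206]
228 [216 217 217 216 216 216 216 209  89 121 131 144 150 150 149 147 147 146
 146 145 144 145 144 144 144 144 144 143 143 142 142 141 142 138 104 101
  72  73  72  73  73  72  72  72  70  68  75 119 117 118 117 117 117 116
 115 114 114 113]
236 [217 216 216 216 216 216 212 175  98 119 132 145 148 147 147 147 146 145
 144 145 144 143 143 143 143 142 142 141 141 142 142 142 141 141 141 140
 141 141 135  73  73  73  73  72  70  77 133 207 199 114 112 113 112 112
 111 110 110 108]
246 [214 214 213 213 213 212 206 160 101 114 126 138 139 138 138 138 137 138
 138 138 137 137 138 137 138 137 138 137 138 138 137 136 136 136 136 136
 136 136 136 135 137 131  72  70  69 100 201 199 197 196 194 193 190 165
 107 107 107 107]
```

```bash
python3 - <<'E'
from h import *
im=cv2.imread("pics/w1.png");g=cv2.cvtColor(im,cv2.COLOR_BGR2GRAY).astype(int)
print(g[177,300:345]);print(g[150:200,322]);
p=pose("pics/w1.npz")
m=((g>85)&(g<150)).astype(np.uint8);
n,l,st,c=cv2.connectedComponentsWithStats(m[160:195,305:340]);print(st,c+[305,160])
hub=onz("wrist",(318.5,232.7),.038,p);hd=onz("wrist",(322,177),.08,p)
e=[onz("wrist",q,.038,p) for q in((299.7,232),(337.5,232),(318,215),(318,250.5))]
print(hub,hd,np.linalg.norm((hd-hub)[:2]),np.degrees(np.arctan2(*(hd-hub)[1::-1])),np.linalg.norm(e[1]-e[0]),np.linalg.norm(e[3]-e[2]))
E
```

```text
[122 123 123 119  73  33  33  34  44  90 134 133 134 134 134 134 134 134
 133 134 134 134 133 133 134 132 133 133 134 134 134 133 133 131 112  36
  34  33  36  67 118 117 117 116 116]
[ 36  35  34  34  33  34  35  34  34  36  37  37  86 131 135 136 135 133
 131 131 131 129 128 130 132 133 133 133 134 134 132 132 132 133 132 130
 129 128 105  33  33  47  68  74  73  73  74  73  74  74]
[[  0   0  35  35 568]
 [  0   0   3   5   8]
 [ 34   0   1   4   4]
 [  4   2  26  27 522]
 [ 27  19   8  16  77]
 [  0  22   4  13  46]] [[321.89964789 176.47711268]
 [305.5        161.375     ]
 [339.         161.5       ]
 [321.48467433 175.151341  ]
 [336.38961039 188.83116883]
 [306.39130435 188.69565217]]
[0.47001512 0.23246346 0.038     ] [0.51172718 0.25587295 0.08      ] 0.04783200238122369 29.301847044951113 0.026935291242510935 0.026695665830351878
```

```bash
python3 - <<'E'
from h import *
move([.470,.2315,.036],np.radians(29.8))
E
```

```text
shift cm [-0.61 -0.21 15.65] rotvec [-0.003  0.006  0.041]
```

Call:
servo_tool(steps=[[[-0.6,-0.2,5,0,0,0.041,8.5],[-0.6,-0.2,10,0,0,0.041,8.5],[-0.6,-0.2,13,0,0,0.041,8.5],[-0.6,-0.2,13.5,0,0,0.041,8.5],[-0.6,-0.2,13.5,0,0,0.041,8.5],[-0.6,-0.2,13.5,0,0,0.041,8.5]]])

```text
time_s: 3.95
position: [0.4753, 0.2315, 0.0633]
tool_rot: [0.967, 0.256, 0.002, 0.0]
ft_force: [-0.1, 0.4, 0.4]
opening: 0.0851
```

```bash
python3 - <<'E'
from h import *
print(manip.sense()["position"],np.degrees(yaw()));snap("pics/w2.png")
p=pose("pics/w2.npz")
print(proj("wrist",[[.470,.2315,.038]],p))
move([.470,.2315,.036],np.radians(29.8))
E
```

```text
[0.47532802 0.23154796 0.06326229] 29.630441125057192
[[315.73465705 330.11679858]]
shift cm [-0.45 -0.25  2.7 ] rotvec [ 0.001 -0.003 -0.003]
```

View pics/w2.png

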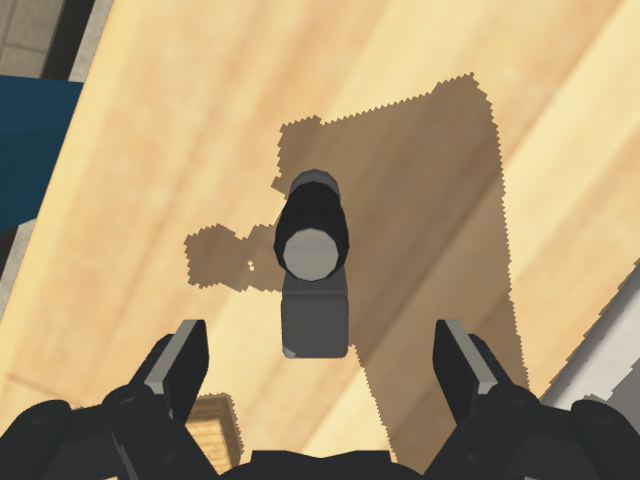

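Call:
servo_tool(steps=[[[-0.2,-0.25,1.5,0,0,0,8.5],[-0.2,-0.25,2.7,0,0,0,8.5],[-0.2,-0.25,2.7,0,0,0,8.5],[-0.2,-0.25,2.7,0,0,0,2],[-0.2,-0.25,2.7,0,0,0,2],[-0.2,-0.25,2.7,0,0,0,2],[-0.2,-0.25,2.7,0,0,0,2],[-0.2,-0.25,2.7,0,0,0,2],[-0.2,-0.25,2.7,0,0,0,2]]], newtons=60)

```text
time_s: 5.12
position: [0.4712, 0.2325, 0.0347]
tool_rot: [0.967, 0.256, 0.0, 0.0]
ft_force: [0.2, -0.8, 4.9]
opening: 0.027
```

Call:
servo_tool(steps=[[[0,0,-1,0,0,0,2],[0,0,-4,0,0,0,2],[0,0,-9,0,0,0,2],[0,0,-14,0,0,0,2],[0,0,-19,0,0,0,2],[-1,1,-24,0,0,0,2],[-3,4,-29,0,0,0,2],[-6,8,-31.5,0,0,0,2],[-9,11,-31.5,0,0,0,2],[-9.7,12.2,-31.5,0,0,0,2],[-9.7,12.2,-31.5,0,0,0,2],[-9.7,12.2,-31.5,0,0,0,2],[-9.7,12.2,-31.5,0,0,0,2]]], newtons=80)

```text
time_s: 6.75
position: [0.4468, 0.0801, 0.349]
tool_rot: [0.966, 0.258, -0.0, -0.0]
ft_force: [0.1, -0.1, -0.9]
opening: 0.0268
```

```bash
python3 - <<'E'
from h import *
s=manip.sense();print(s["time_s"],s["position"],np.degrees(yaw()),s["ft_force"],s["opening"],np.round(s["joint_pos"],2));snap("pics/w3.png")
p=pose("pics/w3.npz")
print(proj("wrist",[[.484,-.0055,.1925]],p))
E
```

```text
6.75 [0.44681621 0.08006643 0.34900826] 29.847540208479177 [ 0.05710597 -0.12454935 -0.93227989] 0.02681006502467173 [ 0.64 -0.14 -0.78  1.73 -0.1   1.51 -1.17]
[[449.58636499 239.24011052]]
```

View pics/w3.png

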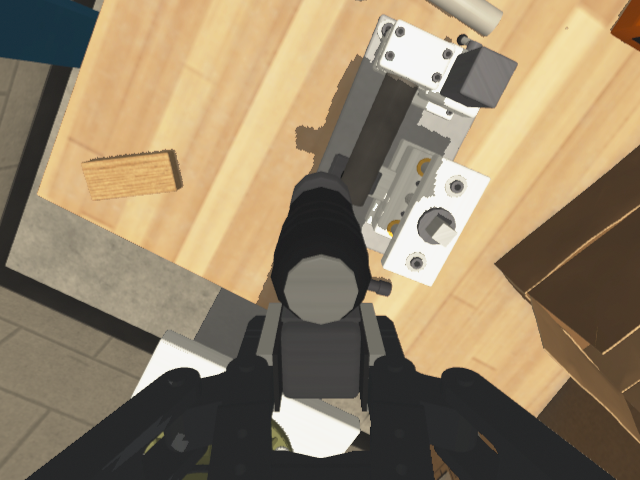

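```bash
python3 - <<'E'
import cv2,numpy as np
t=cv2.imread("pics/w3.png")
a=cv2.resize(t[195:265,405:475],None,fx=8,fy=8,interpolation=cv2.INTER_CUBIC)
b=cv2.resize(t[240:420,260:380],None,fx=2,fy=2,interpolation=cv2.INTER_CUBIC)
o=np.zeros((560,800,3),np.uint8);o[:560,:560]=a;o[:360,560:800]=b;cv2.imwrite("pics/c3.png",o)
E
```

```text
(no output)
```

View pics/c3.png

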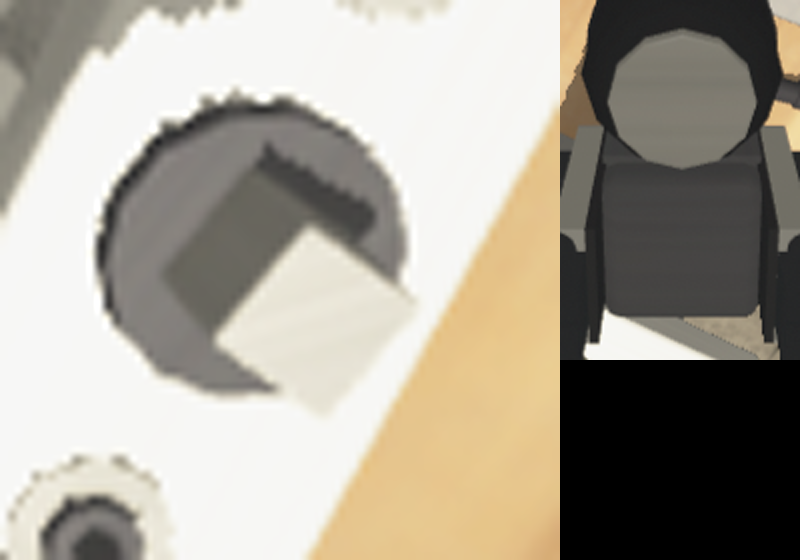

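```bash
python3 - <<'E'
from h import *
p=pose("pics/w3.npz");C=lambda x,y:(405+(x+.5)/8-.5,195+(y+.5)/8-.5)
q=np.array([onz("wrist",C(*c),.188,p) for c in((312,222),(418,302),(325,415),(215,340))])
d=np.roll(q,-1,0)-q;print(np.linalg.norm(d,axis=1),np.degrees(np.arctan2(d[:,1],d[:,0]))%90,q.mean(0))
f=onz("wrist",C(165,275),.168,p),onz("wrist",C(250,165),.168,p)
print("foot",f,np.linalg.norm(f[1]-f[0]),np.degrees(np.arctan2(*(f[1]-f[0])[1::-1])))
print("collar",onz("wrist",C(252,245),.168,p),[onz("wrist",C(*c),.168,p) for c in((97,245),(407,245),(252,97),(252,393))])
# hub in hand, tool-frame: top face at z = .0347-.038 below TCP
R0=R.from_quat(p[1])
D=lambda x,y:(260+(x-560)/2-.25,240+y/2-.25)
zt=p[0][2]-.0347+.038
for c in((604,200),(760,200),(684,316),(684,160),(684,100)):
    w=onz("wrist",D(*c),zt if c[1]!=100 else zt+.042,p);print(c,np.round(R0.inv().apply(w-p[0])*1000,1))
E
```

```text
[0.01295313 0.01326046 0.01310017 0.01372459] [83.78185342 86.01676444 85.83354071 85.36205549] [ 0.48440188 -0.00207222  0.188     ]
foot (array([0.47827781, 0.00466438, 0.168     ]), array([0.49156534, 0.0039219 , 0.168     ])) 0.013308254606813348 -3.198251947675607
collar [ 0.48503326 -0.00093365  0.168     ] [array([0.4775025 , 0.01216738, 0.168     ]), array([ 0.49256253, -0.01403213,  0.168     ]), array([0.49720809, 0.00767704, 0.168     ]), array([ 0.47246715, -0.00982089,  0.168     ])]
(604, 200) [  9.3 -13.5  -3.3]
(760, 200) [ 9.3 12.4 -3.3]
(684, 316) [-14.3  -0.2  -3.3]
(684, 160) [16.8 -0.3 -3.3]
(684, 100) [ 48.2  -0.4 -45.3]
```

```bash
python3 - <<'E'
from h import *
move([.564,0,.30],np.radians(85.5))
E
```

```text
shift cm [ 6.2  12.75  4.9 ] rotvec [-0.001 -0.    -0.972]
```

Call:
servo_tool(steps=[[[2,4,0,0,0,-0.16,2],[4,8,0,0,0,-0.33,2],[6.2,12.7,1,0,0,-0.5,2],[6.2,12.7,3,0,0,-0.66,2],[6.2,12.7,4.9,0,0,-0.82,2],[6.2,12.7,4.9,0,0,-0.972,2],[6.2,12.7,4.9,0,0,-0.972,2],[6.2,12.7,4.9,0,0,-0.972,2],[6.2,12.7,4.9,0,0,-0.972,2]]])

```text
time_s: 7.92
position: [0.5638, -0.0011, 0.3006]
tool_rot: [0.736, 0.677, 0.0, 0.0]
ft_force: [1.0, -0.7, -1.1]
opening: 0.0266
```

```bash
python3 - <<'E'
from h import *
s=manip.sense();print(s["time_s"],s["position"],np.degrees(yaw()),s["ft_force"],s["opening"],np.round(s["joint_pos"],2));snap("pics/w4.png")
p=pose("pics/w4.npz")
u=proj("wrist",[[.4844,-.0025,.188]],p)[0];print(u)
t=cv2.imread("pics/w4.png");x,y=(u-35).astype(int);print(x,y)
a=cv2.resize(t[y:y+70,x:x+70],None,fx=8,fy=8,interpolation=cv2.INTER_CUBIC)
b=cv2.resize(t[240:420,260:380],None,fx=2,fy=2,interpolation=cv2.INTER_CUBIC)
o=np.zeros((560,800,3),np.uint8);o[:560,:560]=a;o[:360,560:800]=b;o[360:540,560:800]=cv2.resize(t,(240,180));cv2.imwrite("pics/c4.png",o)
E
```

```text
7.925 [ 0.56378502 -0.00109411  0.30058459] 85.29325309847445 [ 1.04363261 -0.72860491 -1.12295887] 0.02658519083568419 [ 0.67  0.19 -0.81  1.58  0.14  1.43 -0.23]
[194.27693097 259.85657622]
159 224
```

View pics/c4.png

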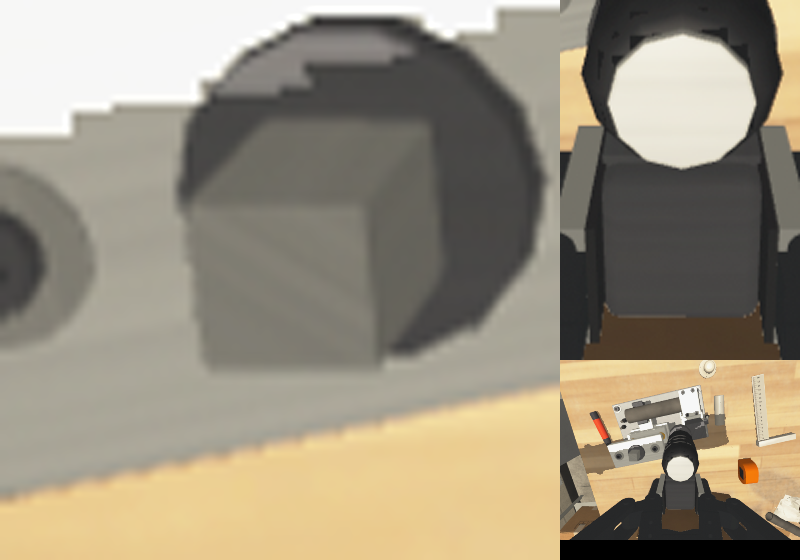

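```bash
python3 - <<'E'
from h import *
p=pose("pics/w4.npz");C=lambda x,y:(159+(x+.5)/8-.5,224+(y+.5)/8-.5)
q=np.array([onz("wrist",C(*c),.188,p) for c in((190,205),(365,203),(383,370),(207,370))])
d=np.roll(q,-1,0)-q;print(np.linalg.norm(d,axis=1),np.degrees(np.arctan2(d[:,1],d[:,0]))%90,q.mean(0))
f=[onz("wrist",C(*c),.168,p) for c in((265,118),(430,122),(443,265))]
print("foot ctr",(f[0]+f[2])/2)
e=[onz("wrist",C(*c),.168,p) for c in((180,187),(543,187),(361,18),(361,357))]
print("collar",np.round(e,4),(e[0]+e[1])/2,(e[2]+e[3])/2)
p3=pose("pics/w3.npz")
# bias solve: true = seen_i + R_i b
s=[np.array([.4844,-.0021]),q.mean(0)[:2]];A=[];B=[]
for k,pp in enumerate((p3,p)):
    M=R.from_quat(pp[1]).as_matrix()[:2,:2];A.append(np.c_[np.eye(2),-M]);B.append(s[k])
print(np.linalg.solve(np.vstack(A),np.hstack(B)))
E
```

```text
[0.01345367 0.01392309 0.0137611  0.01376049] [86.00142621 85.66511218 85.30261044 84.38508547] [ 0.48448713 -0.0022899   0.188     ]
foot ctr [ 0.48433891 -0.00171049  0.168     ]
collar [[ 4.699e-01 -1.000e-04  1.680e-01]
 [ 5.000e-01 -2.500e-03  1.680e-01]
 [ 4.875e-01  1.320e-02  1.680e-01]
 [ 4.822e-01 -1.650e-02  1.680e-01]] [ 0.48498284 -0.00131056  0.168     ] [ 0.48488419 -0.00162468  0.168     ]
[ 4.84624240e-01 -2.11205254e-03  1.88496560e-04  1.22056602e-04]
```

Call:
servo_tool(steps=[[[-0.35,-4,0,0,0,0,2],[-0.69,-7.89,0,0,0,0,2],[-0.69,-7.89,2,0,0,0,2],[-0.69,-7.89,4,0,0,0,2],[-0.69,-7.89,5.5,0,0,0,2],[-0.69,-7.89,6,0,0,0,2],[-0.69,-7.89,6,0,0,0,2],[-0.69,-7.89,6,0,0,0,2],[-0.69,-7.89,6,0,0,0,2]]])

```text
time_s: 9.1
position: [0.4848, -0.0017, 0.2408]
tool_rot: [0.735, 0.678, 0.0, 0.0]
ft_force: [-0.6, -0.7, -3.3]
opening: 0.0271
```

```bash
python3 - <<'E'
from h import *
s=manip.sense();print(s["time_s"],s["position"],np.degrees(yaw()),s["ft_force"],s["wrist_torque"],s["opening"])
move([.4846,-.0015,.2027],np.radians(85.4))
E
```

```text
9.1 [ 0.48480225 -0.00173446  0.24082601] 85.36161151237384 [-0.5920078  -0.68940746 -3.31240102] [-0.03676447  0.02851544  0.02293328] 0.027145972627552927
shift cm [ 0.02 -0.03  3.81] rotvec [ 0.001  0.    -0.001]
```

Now lowering gently past the taper.

Call:
servo_tool(steps=[[[0,0,0.7,0,0,0,2],[0,0,1.1,0,0,0,2],[0,0,1.4,0,0,0,2],[0,0,1.7,0,0,0,2],[0,0,1.9,0,0,0,2],[0,0,1.9,0,0,0,2]]])

```text
time_s: 9.85
position: [0.4844, -0.0018, 0.2212]
tool_rot: [0.735, 0.678, -0.0, -0.0]
ft_force: [0.5, -1.1, -2.9]
opening: 0.0266
```

Call:
servo_tool(steps=[[[0,0,0.4,0,0,0,2],[0,0,0.8,0,0,0,2],[0,0,1.2,0,0,0,2],[0,0,1.5,0,0,0,2],[0,0,1.6,0,0,0,2],[0,0,1.6,0,0,0,2]]])

```text
time_s: 10.6
position: [0.4844, -0.0017, 0.2052]
tool_rot: [0.735, 0.678, -0.0, -0.0]
ft_force: [0.7, -0.0, -2.9]
opening: 0.0268
```

Call:
servo_tool(steps=[[[0,0,0.1,0,0,0,2],[0,0,0.2,0,0,0,2],[0,0,0.25,0,0,0,2],[0,0,0.25,0,0,0,2]]])

```text
time_s: 11.1
position: [0.4844, -0.0018, 0.2028]
tool_rot: [0.735, 0.678, -0.0, 0.0]
ft_force: [-0.5, -0.8, -2.2]
opening: 0.0266
```

Call:
servo_tool(steps=[[[0,0,0.05,0,0,0,2],[0,0,0.1,0,0,0,2],[0,0,0.1,0,0,0,2]]])

```text
time_s: 11.48
position: [0.4845, -0.0018, 0.2027]
tool_rot: [0.735, 0.678, -0.0, 0.0]
ft_force: [-3.0, -0.0, 6.4]
opening: 0.0268
```

Call:
servo_tool(steps=[[[0,0,-0.1,0,0,0,8.5],[0,0,-0.1,0,0,0,8.5],[0,0,-0.1,0,0,0,8.5],[0,0,-0.1,0,0,0,8.5],[0,0,-0.1,0,0,0,8.5],[0,0,-0.1,0,0,0,8.5],[0,0,-4,0,0,0,8.5],[0,0,-9,0,0,0,8.5],[0,0,-10,0,0,0,8.5],[2.5,0,-10,0,0,0,8.5],[4.95,0,-10,0,0,0,8.5],[4.95,0,-10,0,0,0,8.5],[4.95,0,-10,0,0,0,8.5]]], newtons=40)

```text
time_s: 13.1
position: [0.4882, 0.0466, 0.3012]
tool_rot: [0.735, 0.678, -0.001, -0.0]
ft_force: [0.4, -0.1, 0.0]
opening: 0.0848
```

```bash
python3 - <<'E'
from h import *
s=manip.sense();print(s["time_s"],s["position"],np.degrees(yaw()),s["ft_force"],s["opening"],np.round(s["joint_pos"],2));snap("pics/w5.png")
p=pose("pics/w5.npz")
print("hub",proj("wrist",[[.4846,-.002,.206],[.4886,.0478,.248]],p))
E
```

```text
13.1 [0.48820261 0.04655829 0.30122784] 85.32161266338946 [ 0.41341154 -0.0990162   0.02631987] 0.08476757580943681 [ 0.73 -0.01 -0.86  1.74 -0.01  1.41 -0.21]
hub [[322.51692341 332.19954996]
 [322.90742754 288.64710102]]
```

View pics/w5.png

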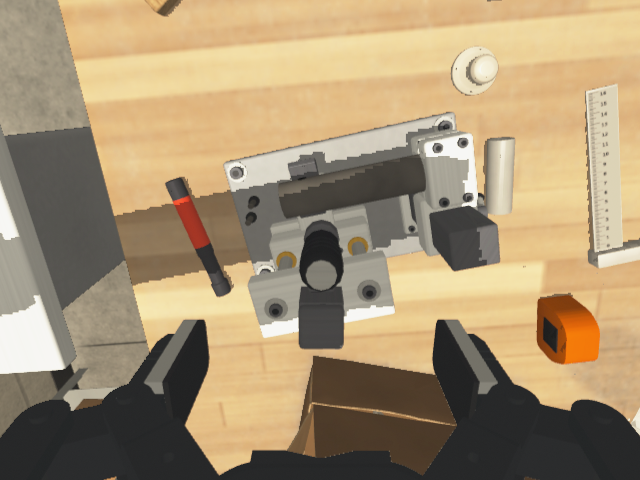

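```bash
python3 - <<'E'
from h import *
p=pose("pics/w5.npz");g=cv2.cvtColor(cv2.imread("pics/w5.png"),cv2.COLOR_BGR2GRAY).astype(int)
print("col",list(zip(range(284,354,1),g[284:354,318])));print(g[335,290:352]);print("cap",g[276,300:345],g[250:300,321])
R0=R.from_quat(p[1])
for z in(.206,.21):print(z,[np.round(onz("wrist",c,z,p),4) for c in((299,335),(343,335),(321,347.5))])
for z in(.246,.25):print(z,onz("wrist",(321,275.5),z,p))
E
```

```text
col [(284, np.int64(128)), (285, np.int64(127)), (286, np.int64(126)), (287, np.int64(126)), (288, np.int64(124)), (289, np.int64(107)), (290, np.int64(52)), (291, np.int64(48)), (292, np.int64(54)), (293, np.int64(60)), (294, np.int64(60)), (295, np.int64(60)), (296, np.int64(60)), (297, np.int64(61)), (298, np.int64(61)), (299, np.int64(61)), (300, np.int64(61)), (301, np.int64(60)), (302, np.int64(64)), (303, np.int64(70)), (304, np.int64(64)), (305, np.int64(59)), (306, np.int64(60)), (307, np.int64(63)), (308, np.int64(65)), (309, np.int64(67)), (310, np.int64(68)), (311, np.int64(69)), (312, np.int64(69)), (313, np.int64(70)), (314, np.int64(69)), (315, np.int64(70)), (316, np.int64(70)), (317, np.int64(71)), (318, np.int64(71)), (319, np.int64(71)), (320, np.int64(69)), (321, np.int64(68)), (322, np.int64(69)), (323, np.int64(69)), (324, np.int64(71)), (325, np.int64(71)), (326, np.int64(71)), (327, np.int64(71)), (328, np.int64(70)), (329, np.int64(71)), (330, np.int64(71)), (331, np.int64(71)), (332, np.int64(71)), (333, np.int64(72)), (334, np.int64(70)), (335, np.int64(70)
[... 646 characters left out ...]
8  30  32  33  34  57 121 128 128 128 128 128 128 128 128 128 128 128
 128 128 128 128 128 128 128 128 128 128 129 129 129 129 129 128 129 128
 114  43  33  33  33  63 147 164 165] [ 32  32  32  32  33  34  34  35  37  51  94 127 130 130 130 129 127 126
 127 127 125 124 125 126 127 127 128 129 129 129 128 127 127 128 128 127
 126 126 125 122  99  41  57  61  60  61  60  61  61  61]
0.206 [array([ 0.47  , -0.0028,  0.206 ]), array([ 0.497, -0.005,  0.206]), array([ 0.4828, -0.0128,  0.206 ])]
0.21 [array([ 4.705e-01, -3.000e-04,  2.100e-01]), array([ 0.4969, -0.0024,  0.21  ]), array([ 0.483 , -0.0101,  0.21  ])]
0.246 [0.48817751 0.05373634 0.246     ]
0.25 [0.48832163 0.05552386 0.25      ]
```

Call:
servo_tool(steps=[[[0.15,0,3,0,0,0,8.5],[0.15,0,5.5,0,0,0,8.5],[0.15,0,6.5,0,0,0,8.5],[0.15,0,6.5,0,0,0,8.5],[0.15,0,6.5,0,0,0,1.5],[0.15,0,6.5,0,0,0,1.5],[0.15,0,6.5,0,0,0,1.5],[0.15,0,6.5,0,0,0,1.5],[0.15,0,6.5,0,0,0,1.5],[0.15,0,6.5,0,0,0,1.5],[0.15,0,6.5,0,0,0,1.5]]], newtons=50)

```text
time_s: 14.52
position: [0.4888, 0.0492, 0.2371]
tool_rot: [0.735, 0.678, 0.0, 0.0]
ft_force: [-0.3, 0.1, 4.1]
opening: 0.0205
```

```bash
python3 - <<'E'
from h import *
s=manip.sense();print(s["time_s"],s["position"],np.degrees(yaw()),s["ft_force"],s["opening"])
# circle waypoints clockwise in tool axes, relative to current start angle
y=yaw();X=np.array([np.cos(y),np.sin(y)]);Y=np.array([np.sin(y),-np.cos(y)])
c=np.array([.4846,-.002]);r=s["position"][:2]-c;print("rel",r,np.hypot(*r),np.degrees(np.arctan2(r[1],r[0])))
# clamp bore & saddle heights
ph=np.radians(7.3);J=lambda x,yy:c+np.array([x*np.sin(ph)+yy*np.cos(ph),-x*np.cos(ph)+yy*np.sin(ph)])
print("saddle xy",J(-.062,0),"bore xy",J(-.062,.112))
E
```

```text
14.525 [0.4887688  0.04922283 0.23709688] 85.3658511627173 [-0.28358526  0.06827237  4.09432598] 0.02052871835265587
rel [0.0041688  0.05122283] 0.05139218620165464 85.3472009753414
saddle xy [0.47672199 0.05949746] bore xy [0.58781417 0.07372869]
```

```bash
python3 - <<'E'
from h import *
p=pose("pics/w5.npz");B=lambda x,y:(313+(x-400+.5)/5-.5,210+(y+.5)/5-.5)
for a,b in(((472,133),(430,80)),((422,147),(440,162)),((477,198),(545,68))):
    o1,d1=ray("wrist",a,p);o2,d2=ray("top",B(*b))
    s=np.linalg.lstsq(np.c_[d1,-d2],o2-o1,rcond=None)[0];q,w=o1+s[0]*d1,o2+s[1]*d2;print((q+w)/2,np.linalg.norm(q-w))
# known stuff: first 30deg of circle rows
for t in range(0,361,15): print(t,np.round([5*(np.cos(np.radians(t))-1),5*np.sin(np.radians(t))],2),end="; ")
E
```

```text
[0.60308376 0.09940749 0.11497854] 0.0019607723457857424
[0.56588824 0.09364367 0.11882498] 3.650311288916614e-05
[0.61013342 0.04831986 0.11022746] 0.003287219388421653
0 [0. 0.]; 15 [-0.17  1.29]; 30 [-0.67  2.5 ]; 45 [-1.46  3.54]; 60 [-2.5   4.33]; 75 [-3.71  4.83]; 90 [-5.  5.]; 105 [-6.29  4.83]; 120 [-7.5   4.33]; 135 [-8.54  3.54]; 150 [-9.33  2.5 ]; 165 [-9.83  1.29]; 180 [-10.   0.]; 195 [-9.83 -1.29]; 210 [-9.33 -2.5 ]; 225 [-8.54 -3.54]; 240 [-7.5  -4.33]; 255 [-6.29 -4.83]; 270 [-5. -5.]; 285 [-3.71 -4.83]; 300 [-2.5  -4.33]; 315 [-1.46 -3.54]; 330 [-0.67 -2.5 ]; 345 [-0.17 -1.29]; 360 [ 0. -0.];
```

```bash
python3 - <<'E'
import cv2,numpy as np
Z=lambda n,x,y,w,h,f:cv2.resize(cv2.imread(f"pics/{n}.png")[y:y+h,x:x+w],None,fx=f,fy=f,interpolation=cv2.INTER_CUBIC)
o=np.zeros((600,800,3),np.uint8)
o[:300,:400]=Z("w1",480,300,100,75,4)   # (480+x/4,300+y/4)
o[:300,400:]=Z("w5",270,145,100,75,4)
o[300:,:400]=Z("w3",335,135,80,60,5)
o[300:,400:]=Z("scene0",230,235,80,60,5)
cv2.imwrite("pics/c5.png",o)
E
```

```text
(no output)
```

View pics/c5.png

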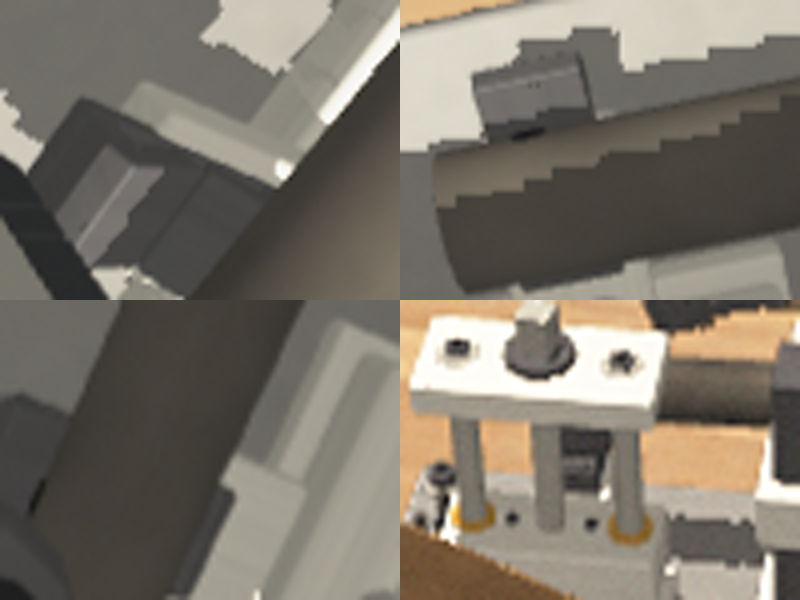

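```bash
python3 - <<'E'
from h import *
from scipy.optimize import fsolve
c=np.array([.4846,-.002]);ph=np.radians(7.3)
J=lambda x,yy:c+np.array([x*np.sin(ph)+yy*np.cos(ph),-x*np.cos(ph)+yy*np.sin(ph)])
p=pose("pics/w1.npz")
print("plate corner w1",onz("wrist",(571,137),.012,p),"vs top .6229 .1064")
def zat(uv,xy):
    o,d=ray("wrist",uv,p);t=np.dot(xy-o[:2],d[:2])/np.dot(d[:2],d[:2]);q=o+t*d;return q[2],np.linalg.norm(q[:2]-xy)
v=zat((480+212/4,300+165/4),J(-.062,.012));w=zat((480+82/4,300+98/4),J(-.084,.012))
print("V",v,"wing-12.7",w[0]-.0127,w[1])
rs=[ray("wrist",u,p) for u in((579.9,311.1),(534.9,367.4))]
def f(x):
    h,k=x;o=np.r_[J(-.062,0),h];a=np.r_[np.cos(ph),np.sin(ph),k];out=[]
    for ro,rd in rs:
        n=np.cross(a,rd);out.append(abs(np.dot(ro-o,n))/np.linalg.norm(n)-.015)
    return out
for h0 in(.06,.09,.12):
    s=fsolve(f,[h0,0],full_output=1);print("tube h,tilt",s[0],s[2])
# with tilt 0 for each ray
for i in(0,1): print(i,[fsolve(lambda h:f([h[0],0])[i],h0) for h0 in(.06,.13)])
E
```

```text
plate corner w1 [0.62169925 0.11384008 0.012     ] vs top .6229 .1064
V (np.float64(0.058710537886777825), np.float64(0.0010906534230284081)) wing-12.7 0.03693585595870179 0.00031916024201499434
tube h,tilt [0.0529468  0.01914211] 1
tube h,tilt [0.09772203 0.01914211] 1
tube h,tilt [0.09772203 0.01914211] 1
0 [array([0.05388032]), array([0.0987497])]
1 [array([0.05288142]), array([0.09785225])]
```

Call:
servo_tool(steps=[[[-0.02,0.44,0,0,0,0,1.5],[-0.08,0.87,0,0,0,0,1.5],[-0.17,1.29,0,0,0,0,1.5],[-0.47,2.11,0,0,0,0,1.5],[-0.9,2.87,0,0,0,0,1.5],[-1.46,3.54,0,0,0,0,1.5],[-2.13,4.1,0,0,0,0,1.5],[-2.5,4.33,0,0,0,0,1.5],[-2.89,4.53,0,0,0,0,1.5],[-3.29,4.7,0,0,0,0,1.5]]])

```text
time_s: 15.78
position: [0.5328, 0.0155, 0.2386]
tool_rot: [0.735, 0.679, 0.001, -0.002]
ft_force: [-4.6, 5.3, 14.0]
opening: 0.0209
```

```bash
cat > f.py <<'E'
from h import *
import sys
s=manip.sense();c=np.array([.4846,-.002]);r=s["position"][:2]-c
off=np.array([.0001,.0014]);r=r-off
a=np.arctan2(r[1],r[0]);th=np.degrees(np.radians(85.35)-a)%360
t=np.array([np.sin(a),-np.cos(a)]);n=np.array([np.cos(a),np.sin(a)])
F=s["ft_force"]
print(f"t {s['time_s']:.2f} th {th:.1f} rad {np.hypot(*r)*1000:.1f} Ftan {F[:2]@t:.2f} Frad {F[:2]@n:.2f} Fz {F[2]:.2f} open {s['opening']:.4f} z {s['position'][2]:.4f}")
if len(sys.argv)>2:
    t0=float(sys.argv[1])
    for k in sys.argv[2:]:
        q=float(k);print(k,np.round([5*(np.cos(np.radians(q))-np.cos(np.radians(t0))),5*(np.sin(np.radians(q))-np.sin(np.radians(t0)))],2))
E
python3 f.py 70 75 80 85 90 95 100 105 110 115 120 125 130 135 140 145 150
```

```text
t 15.78 th 66.8 rad 50.8 Ftan -6.49 Frad -2.66 Fz 13.99 open 0.0209 z 0.2386
75 [-0.42  0.13]
80 [-0.84  0.23]
85 [-1.27  0.28]
90 [-1.71  0.3 ]
95 [-2.15  0.28]
100 [-2.58  0.23]
105 [-3.    0.13]
110 [-3.42  0.  ]
115 [-3.82 -0.17]
120 [-4.21 -0.37]
125 [-4.58 -0.6 ]
130 [-4.92 -0.87]
135 [-5.25 -1.16]
140 [-5.54 -1.48]
145 [-5.81 -1.83]
150 [-6.04 -2.2 ]
```

Call:
servo_tool(steps=[[[-0.42,0.13,-0.03,0,0,0,1.5],[-0.84,0.23,-0.06,0,0,0,1.5],[-1.27,0.28,-0.08,0,0,0,1.5],[-1.71,0.3,-0.08,0,0,0,1.5],[-2.15,0.28,-0.08,0,0,0,1.5],[-2.58,0.23,-0.08,0,0,0,1.5],[-3.0,0.13,-0.08,0,0,0,1.5],[-3.42,0,-0.08,0,0,0,1.5]]])

```text
time_s: 16.77
position: [0.533, -0.0186, 0.2402]
tool_rot: [0.735, 0.679, 0.004, 0.001]
ft_force: [3.2, 5.4, 11.0]
opening: 0.0204
```

```bash
python3 f.py 110 115 120 125 130 135 140 145 150 155 160
```

```text
t 16.77 th 105.8 rad 51.5 Ftan -6.21 Frad 1.10 Fz 11.02 open 0.0204 z 0.2402
115 [-0.4  -0.17]
120 [-0.79 -0.37]
125 [-1.16 -0.6 ]
130 [-1.5  -0.87]
135 [-1.83 -1.16]
140 [-2.12 -1.48]
145 [-2.39 -1.83]
150 [-2.62 -2.2 ]
155 [-2.82 -2.59]
160 [-2.99 -2.99]
```

Call:
servo_tool(steps=[[[-0.4,-0.17,0,0,0,0,1.5],[-0.79,-0.37,0,0,0,0,1.5],[-1.16,-0.6,0,0,0,0,1.5],[-1.5,-0.87,0,0,0,0,1.5],[-1.83,-1.16,0,0,0,0,1.5],[-2.12,-1.48,0,0,0,0,1.5],[-2.39,-1.83,0,0,0,0,1.5],[-2.62,-2.2,0,0,0,0,1.5]]])

```text
time_s: 17.77
position: [0.5109, -0.0467, 0.2408]
tool_rot: [0.735, 0.678, 0.004, 0.005]
ft_force: [7.8, -2.0, 10.2]
opening: 0.0208
```

```bash
python3 f.py 150 155 160 165 170; python3 f.py 160 165 170;python3 f.py 170 175 180;python3 f.py 180 185 190; python3 - <<'E'
from h import *
print(manip.sense()["time_s"]);
cv2.imwrite("pics/s1.png",optics.camera("scene"));cv2.imwrite("pics/t1.png",optics.camera("top"))
E
```

```text
t 17.77 th 145.8 rad 53.0 Ftan -5.79 Frad 5.53 Fz 10.19 open 0.0208 z 0.2408
155 [-0.2  -0.39]
160 [-0.37 -0.79]
165 [-0.5  -1.21]
170 [-0.59 -1.63]
t 17.77 th 145.8 rad 53.0 Ftan -5.79 Frad 5.53 Fz 10.19 open 0.0208 z 0.2408
165 [-0.13 -0.42]
170 [-0.23 -0.84]
t 17.77 th 145.8 rad 53.0 Ftan -5.79 Frad 5.53 Fz 10.19 open 0.0208 z 0.2408
175 [-0.06 -0.43]
180 [-0.08 -0.87]
t 17.77 th 145.8 rad 53.0 Ftan -5.79 Frad 5.53 Fz 10.19 open 0.0208 z 0.2408
185 [ 0.02 -0.44]
190 [ 0.08 -0.87]
17.775
```

Call:
servo_tool(steps=[[[-0.25,-0.39,0,0,0,0,1.5],[-0.47,-0.79,0,0,0,0,1.5],[-0.65,-1.21,0,0,0,0,1.5]]])

```text
time_s: 18.25
position: [0.4978, -0.0526, 0.2407]
tool_rot: [0.736, 0.677, 0.004, 0.004]
ft_force: [5.2, -2.0, 6.8]
opening: 0.0203
```

```bash
python3 f.py; python3 f.py 165 170 175 180 185 190 195 200| tail -7
```

```text
t 18.25 th 161.2 rad 53.7 Ftan -4.58 Frad 3.19 Fz 6.83 open 0.0203 z 0.2407
170 [-0.09 -0.43]
175 [-0.15 -0.86]
180 [-0.17 -1.29]
185 [-0.15 -1.73]
190 [-0.09 -2.16]
195 [-0.   -2.59]
200 [ 0.13 -3.  ]
```

Call:
servo_tool(steps=[[[-0.09,-0.43,0,0,0,0,1.5],[-0.15,-0.86,0,0,0,0,1.5]]])

```text
time_s: 18.5
position: [0.4887, -0.0545, 0.2404]
tool_rot: [0.736, 0.677, 0.003, 0.005]
ft_force: [6.5, -3.9, 8.9]
opening: 0.0205
```

```bash
python3 f.py
```

```text
t 18.50 th 171.1 rad 54.1 Ftan -6.23 Frad 4.33 Fz 8.89 open 0.0205 z 0.2404
```

Call:
servo_tool(steps=[[[-0.02,-0.43,0,0,0,0,1.5],[0,-0.87,0,0,0,0,1.5]]])

```text
time_s: 18.75
position: [0.4798, -0.0544, 0.2404]
tool_rot: [0.736, 0.677, 0.002, 0.005]
ft_force: [4.2, -5.2, 9.0]
opening: 0.021
```

```bash
python3 f.py;  for a in 185 195 205 215 225 235 245 255 265 275 285 295 305 315 325; do python3 f.py $a $((a+5)) $((a+10))|tail -2; done
```

```text
t 18.75 th 180.5 rad 54.0 Ftan -4.64 Frad 4.77 Fz 9.00 open 0.0210 z 0.2404
190 [ 0.06 -0.43]
195 [ 0.15 -0.86]
200 [ 0.13 -0.42]
205 [ 0.3  -0.82]
210 [ 0.2  -0.39]
215 [ 0.44 -0.75]
220 [ 0.27 -0.35]
225 [ 0.56 -0.67]
230 [ 0.32 -0.29]
235 [ 0.67 -0.56]
240 [ 0.37 -0.23]
245 [ 0.75 -0.44]
250 [ 0.4  -0.17]
255 [ 0.82 -0.3 ]
260 [ 0.43 -0.09]
265 [ 0.86 -0.15]
270 [ 0.44 -0.02]
275 [0.87 0.  ]
280 [0.43 0.06]
285 [0.86 0.15]
290 [0.42 0.13]
295 [0.82 0.3 ]
300 [0.39 0.2 ]
305 [0.75 0.44]
310 [0.35 0.27]
315 [0.67 0.56]
320 [0.29 0.32]
325 [0.56 0.67]
330 [0.23 0.37]
335 [0.44 0.75]
```

Call:
servo_tool(steps=[[[0.06,-0.43,0,0,0,0,1.5],[0.15,-0.86,0,0,0,0,1.5]]])

```text
time_s: 19.0
position: [0.471, -0.0527, 0.2403]
tool_rot: [0.736, 0.677, 0.002, 0.005]
ft_force: [3.5, -6.2, 10.0]
opening: 0.0209
```

```bash
python3 f.py
```

```text
t 19.00 th 190.1 rad 53.9 Ftan -4.96 Frad 5.11 Fz 10.05 open 0.0209 z 0.2403
```

Call:
servo_tool(steps=[[[0.13,-0.42,0,0,0,0,1.5],[0.3,-0.82,0,0,0,0,1.5]]])

```text
time_s: 19.25
position: [0.4626, -0.0495, 0.2403]
tool_rot: [0.736, 0.677, 0.001, 0.005]
ft_force: [1.6, -7.2, 11.1]
opening: 0.0203
```

```bash
python3 f.py
```

```text
t 19.25 th 199.7 rad 53.6 Ftan -4.43 Frad 5.90 Fz 11.13 open 0.0203 z 0.2403
```

Call:
servo_tool(steps=[[[0.17,-0.4,0,0,0,0,1.5],[0.4,-0.77,0,0,0,0,1.5]]])

```text
time_s: 19.5
position: [0.4549, -0.0448, 0.2402]
tool_rot: [0.736, 0.677, 0.001, 0.005]
ft_force: [0.9, -7.5, 10.4]
opening: 0.0205
```

```bash
python3 f.py
```

```text
t 19.50 th 209.3 rad 53.3 Ftan -4.97 Frad 5.71 Fz 10.42 open 0.0205 z 0.2402
```

Call:
servo_tool(steps=[[[0.25,-0.36,0,0,0,0,1.5],[0.54,-0.69,0,0,0,0,1.5]]])

```text
time_s: 19.75
position: [0.4481, -0.0388, 0.2401]
tool_rot: [0.736, 0.677, 0.0, 0.004]
ft_force: [0.6, -7.2, 11.5]
opening: 0.0205
```

```bash
python3 f.py
```

```text
t 19.75 th 219.1 rad 52.8 Ftan -5.42 Frad 4.78 Fz 11.50 open 0.0205 z 0.2401
```

Call:
servo_tool(steps=[[[0.32,-0.3,0,0,0,0,1.5],[0.66,-0.58,0,0,0,0,1.5]]])

```text
time_s: 20.0
position: [0.4426, -0.0316, 0.24]
tool_rot: [0.736, 0.677, 0.0, 0.004]
ft_force: [-0.7, -6.4, 10.9]
opening: 0.0205
```

```bash
python3 f.py
```

```text
t 20.00 th 229.0 rad 52.3 Ftan -4.69 Frad 4.36 Fz 10.90 open 0.0205 z 0.2400
```

Call:
servo_tool(steps=[[[0.37,-0.23,0,0,0,0,1.5],[0.75,-0.44,0,0,0,0,1.5]]])

```text
time_s: 20.25
position: [0.4385, -0.0236, 0.2399]
tool_rot: [0.736, 0.677, -0.0, 0.003]
ft_force: [-1.7, -6.6, 13.2]
opening: 0.0209
```

```bash
python3 f.py
```

```text
t 20.25 th 238.9 rad 51.6 Ftan -5.13 Frad 4.43 Fz 13.23 open 0.0209 z 0.2399
```

Call:
servo_tool(steps=[[[0.4,-0.17,0,0,0,0,1.5],[0.82,-0.3,0,0,0,0,1.5]]])

```text
time_s: 20.5
position: [0.4358, -0.0149, 0.2398]
tool_rot: [0.736, 0.677, -0.0, 0.003]
ft_force: [-3.8, -6.3, 13.3]
opening: 0.0207
```

```bash
python3 f.py
```

```text
t 20.50 th 249.0 rad 50.9 Ftan -5.00 Frad 5.43 Fz 13.26 open 0.0207 z 0.2398
```

Call:
servo_tool(steps=[[[0.43,-0.09,0,0,0,0,1.5],[0.86,-0.15,0,0,0,0,1.5]]])

```text
time_s: 20.75
position: [0.4348, -0.0059, 0.2397]
tool_rot: [0.736, 0.677, -0.001, 0.003]
ft_force: [-2.9, -4.3, 12.4]
opening: 0.0208
```

```bash
python3 f.py
```

```text
t 20.75 th 259.3 rad 50.2 Ftan -3.97 Frad 3.35 Fz 12.36 open 0.0208 z 0.2397
```

Call:
servo_tool(steps=[[[0.44,-0.02,0,0,0,0,1.5],[0.87,0,0,0,0,0,1.5]]])

```text
time_s: 21.0
position: [0.4354, 0.0032, 0.2396]
tool_rot: [0.736, 0.677, -0.001, 0.002]
ft_force: [-4.1, -4.6, 13.4]
opening: 0.0205
```

```bash
python3 f.py
```

```text
t 21.00 th 269.7 rad 49.5 Ftan -4.89 Frad 3.77 Fz 13.40 open 0.0205 z 0.2396
```

Call:
servo_tool(steps=[[[0.43,0.06,0,0,0,0,1.5],[0.86,0.15,0,0,0,0,1.5]]])

```text
time_s: 21.25
position: [0.4375, 0.0119, 0.2394]
tool_rot: [0.736, 0.677, -0.001, 0.002]
ft_force: [-4.5, -3.6, 11.7]
opening: 0.0206
```

```bash
python3 f.py
```

```text
t 21.25 th 280.2 rad 48.8 Ftan -4.58 Frad 3.42 Fz 11.69 open 0.0206 z 0.2394
```

Call:
servo_tool(steps=[[[0.42,0.13,0,0,0,0,1.5],[0.82,0.3,0,0,0,0,1.5]]])

```text
time_s: 21.5
position: [0.4411, 0.0201, 0.2393]
tool_rot: [0.736, 0.677, -0.001, 0.002]
ft_force: [-4.6, -4.1, 11.8]
opening: 0.0206
```

```bash
python3 f.py
```

```text
t 21.50 th 290.7 rad 48.3 Ftan -5.62 Frad 2.39 Fz 11.81 open 0.0206 z 0.2393
```

Call:
servo_tool(steps=[[[0.39,0.2,0,0,0,0,1.5],[0.75,0.44,0,0,0,0,1.5]]])

```text
time_s: 21.75
position: [0.4459, 0.0273, 0.2391]
tool_rot: [0.736, 0.677, -0.001, 0.002]
ft_force: [-3.7, -3.1, 11.1]
opening: 0.0206
```

```bash
python3 f.py
```

```text
t 21.75 th 301.0 rad 47.8 Ftan -4.74 Frad 1.20 Fz 11.11 open 0.0206 z 0.2391
```

Call:
servo_tool(steps=[[[0.35,0.27,0,0,0,0,1.5],[0.67,0.56,0,0,0,0,1.5]]])

```text
time_s: 22.0
position: [0.4517, 0.0334, 0.239]
tool_rot: [0.736, 0.677, -0.001, 0.001]
ft_force: [-4.9, -4.2, 12.2]
opening: 0.0205
```

```bash
python3 f.py
```

```text
t 22.00 th 311.3 rad 47.4 Ftan -6.42 Frad 0.41 Fz 12.17 open 0.0205 z 0.2390
```

Call:
servo_tool(steps=[[[0.29,0.32,0,0,0,0,1.5]]])

```text
time_s: 22.12
position: [0.4549, 0.0361, 0.2389]
tool_rot: [0.736, 0.677, -0.001, 0.001]
ft_force: [-6.5, -2.7, 12.2]
opening: 0.0205
```

```bash
python3 f.py
```

```text
t 22.12 th 316.3 rad 47.2 Ftan -6.77 Frad 1.99 Fz 12.16 open 0.0205 z 0.2389
```

Call:
servo_tool(steps=[[[0.2,0.25,0,0,0,0,1.5]]])

```text
time_s: 22.25
position: [0.4575, 0.0379, 0.2388]
tool_rot: [0.736, 0.677, -0.001, 0.001]
ft_force: [-6.2, -3.4, 13.1]
opening: 0.0208
```

```bash
python3 f.py
```

```text
t 22.25 th 320.1 rad 47.2 Ftan -6.99 Frad 0.78 Fz 13.08 open 0.0208 z 0.2388
```

Call:
servo_tool(steps=[[[-0.17,-0.2,0,0,0,0,1.5],[-0.17,-0.2,0,0,0,0,1.5]]])

```text
time_s: 22.5
position: [0.4567, 0.0374, 0.2389]
tool_rot: [0.735, 0.678, 0.001, 0.002]
ft_force: [-0.9, -1.5, 7.6]
opening: 0.0205
```

```bash
python3 f.py
```

```text
t 22.50 th 319.0 rad 47.2 Ftan -1.60 Frad -0.64 Fz 7.61 open 0.0205 z 0.2389
```

Call:
servo_tool(steps=[[[-0.17,-0.2,-0.1,0,0,0,8.5],[0,0,-0.1,0,0,0,8.5],[0,0,-0.1,0,0,0,8.5],[0,0,-0.1,0,0,0,8.5],[0,0,-0.1,0,0,0,8.5],[0,0,-4,0,0,0,8.5],[0,0,-9,0,0,0,8.5],[0,0,-13,0,0,0,8.5],[0,0,-14,0,0,0,8.5],[0,0,-14,0,0,0,8.5],[0,0,-14,0,0,0,8.5],[0,0,-14,0,0,0,8.5]]])

```text
time_s: 24.0
position: [0.4547, 0.0381, 0.3763]
tool_rot: [0.735, 0.678, -0.001, -0.001]
ft_force: [1.1, -0.6, -0.5]
opening: 0.0851
```

```bash
python3 - <<'E'
from h import *
s=manip.sense();print(s["time_s"],s["position"],s["ft_force"],s["opening"]);snap("pics/w6.png")
w=cv2.imread("pics/w6.png");c=optics.camera("scene");cv2.imwrite("pics/s2.png",c)
o=np.zeros((600,800,3),np.uint8);o[:300,:400]=cv2.resize(w,(400,300));o[:300,400:]=cv2.resize(w[150:390,180:500],(400,300));o[300:,:400]=cv2.resize(c[205:325,215:375],(400,300),interpolation=cv2.INTER_CUBIC)
o[300:,400:]=cv2.resize(cv2.imread("pics/scene0.png")[205:325,215:375],(400,300),interpolation=cv2.INTER_CUBIC)
cv2.imwrite("pics/c6.png",o)
E
```

```text
24.0 [0.45471886 0.03808238 0.37633865] [ 1.0654839  -0.63463045 -0.52939522] 0.0851026668671786
```

View pics/c6.png

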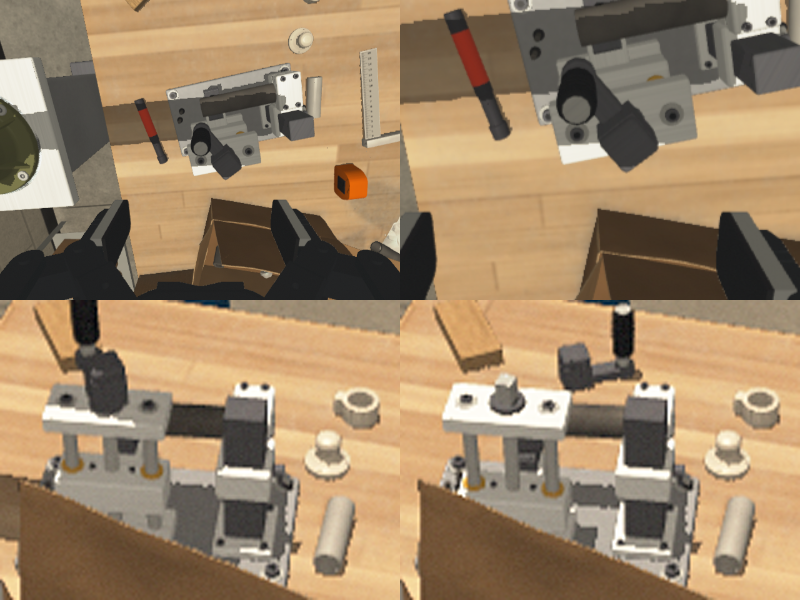

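```bash
python3 - <<'E'
from h import *
a=np.radians(126.4);c=np.array([.4846,-.002])
for z in(.168,.206):
    P=[np.r_[c+.014*(sx*np.array([np.cos(a),np.sin(a)])+sy*np.array([-np.sin(a),np.cos(a)])),z] for sx,sy in((1,1),(1,-1),(-1,-1),(-1,1))]
    q=proj("scene",P);print(z,np.round((q-[215,205])*2.5+[0,300]))
print("cal: head top, scene0 crop expect ~(507-400,378)",(proj("scene",[[*c,.1925]])-[215,205])*2.5+[0,300])
p=proj("wrist",[[*c,.206],[*(c+.05*np.array([np.cos(a),np.sin(a)])),.247]],pose("pics/w6.npz"));print("wrist crop",(p-[180,150])*1.25+[400,0])
E
```

```text
0.168 [[ 80. 391.]
 [113. 383.]
 [123. 403.]
 [ 90. 412.]]
0.206 [[ 77. 355.]
 [110. 346.]
 [121. 366.]
 [ 87. 375.]]
cal: head top, scene0 crop expect ~(507-400,378) [[ 99.86800786 373.6260421 ]]
wrist crop [[630.34956164 147.01895607]
 [578.06155086 111.04329894]]
```

```bash
python3 -c "
from plant import order,manip
print(manip.sense()['ft_force']);print(order.hand_in())"
```

```text
[ 0.53201425  0.19771586 -0.80805674]
the job is handed in; nothing more can be done
None
```

I seated the crank on the screw's square head, wound it about 320° clockwise and let go at 22.5 s. I handed in with the arm clear and nothing touching it.

- **Seating:** the hub met the collar at the expected height, with about a 9 N change in vertical force. A final check put the hub's top and bottom in the scene picture within a few pixels of where a fully seated hub should be.
- **Contact:** the handle force ran steady at about 4.8 N (±0.4 N) between 180° and 301°. Past there it rose to 6.4, 6.8 and 7.0 N, and I stopped.
- **Saddle push:** my estimate is about 30 N. The last force reading alone gives about 27 N, while the handle's travel past the fitted contact point gives about 36 N. I cannot measure the push directly, so it stays uncertain by roughly 6–8 N.
- **Other checks:** the bystanders in view look undisturbed. The top camera disagreed with the wrist camera by 4–7 mm in y, so I used the wrist camera.
- **Handling forces:** the tool pressed down on the handle with up to 14 N, and up to about 6 N of side load, while winding. That was probably the crank tilting in its play.

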